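Get the skimmer from the back of the crowded hook

ROBOT

A 6-joint arm with a two-finger parallel gripper is mounted at the origin on the work surface. World frame = base frame: x ahead of the robot, y to its left, z up, the work surface at z = 0. Lengths are in m, angles in rad, forces in N, time in s.
With the tool pointing down it reaches from about 0.4 to 0.925 m from the base axis. Payload 12.5 kg.
Tool frame: the origin (TCP) lies midway between the tips of the shut fingers; the grasp point (between the pads) lies 19 mm behind it; z points along the fingers, y is the line along which they close (so a half turn about z gives the same grasp; the last joint's range is limited). The gripper opens to 95 mm and grips with 3 to 60 N. Pads are 20 mm wide; open, the fingers measure 119 mm over their backs; the gripper's body (75 mm by 180 mm) begins 59 mm behind the grasp point.
Start: joints at [1.185, 0.491, 1.559, -0, 1.092, -0.106], TCP at [0.173, 0.601, 0.215] pointing down, gripper open.
Joint ranges: [-3.1, 3.1], [-0.84, 2.19], [0.05, 2.79], [-1.13, 4.28], [0.06, 2.93], [-2.69, 2.69]. Speed limits (rad/s): [2.22, 2.22, 2.79, 3.14, 3.14, 3.14].

INTERFACE

Orientations are given as a unit quaternion [w, x, y, z].
In Python, from workcell import r gives the robot as it stands.
- The arm moves only by the tool play_rows, never from a script. Its argument "commands" is a list of rows, each a list of 4 numbers: the shift along the tool's x, y, z each as a share of 200 mm, from -1 to 1, then the turn about the tool's z as a share of pi/2 rad, from -1 to 1. A call has 1 to 10 rows; each row is the pose to reach, as a shift and turn from the pose commanded when the call began, along the tool's axes at that moment; what a row does not reach only later rows make up. A row lasts 1/10 s, in which the tool goes at most 50 mm and 8.59 degrees, less where a joint would pass 70% of its speed; a pose out of reach is approached as far as the arm can. A call with a number of a shift or a turn outside -1 to 1 is refused whole. A call with a gripper value outside its range is refused whole. "jaw" is the opening, from 0 (shut) to 1 (fully open), set as the call begins (left out, the last holds). The fingers move at their own pace and stop on an object; "force" is the grip in N (left out, the last holds). Time passes only in rows, so rows that repeat a pose let the fingers close. It gives the time, the measured TCP pose, the force, the opening and the grip force at its end, in the units of the state.
- r.get_state(): the state, without advancing time (a new reading comes with each control period).
- r.camera(name): name is "scene" or "side" or "wrist"; returns the picture (420x560x3 uint8, red, green, blue); there is no depth.
- r.camera_model(name): a dict with "K" (3x3 intrinsics, pixels), "extrinsics" (4x4, takes a point from camera to world coordinates). Camera axes: x right, y down, z forward; pixel columns grow to the right and rows downward; lengths in m; the calibration is good to about 2 mm. The wrist camera is an equidistant fisheye: a pixel r from the principal point sees the ray r / f radians off the axis. A picture is of the moment at which its call begins: read the wrist's pose just before it. camera_model takes no time and is no camera call; for the wrist camera it gives the pose at the moment of the call.
- r.close_job(): hands the job in; it is judged then, once.
The state is a dict: "t": time; "q": joint angles; "joint_vel": joint speeds; "joint_efforts": joint torques, N m; "tool_pos": TCP position; "tool_rot": TCP orientation; "ft_force": force on the tool from outside, world axes, zero at the start; "wrist_torque": the same for the moment, N m; "grip_width": opening from 0.0 (shut) to 1.0 (fully open); "gripper_force": force on a finger pad.
Only numpy, scipy, OpenCV 4.12 (cv2) and the standard library are available. Lean on these libraries where they do the work, as an engineer would, in place of code of your own. Each camera call takes 0.05 s, during which the arm holds its last target. There are 200 camera calls.

TASK

The skimmer we need hangs at the very back of the crowded utensil hook. First move the turner and the spoon that hang in front of it over to the spare hook, letting the skimmer stay where it hangs meanwhile; then take the skimmer and lower it into the pot, disc down, so that it rests on the bottom, and let go. Do not drop any utensil, and leave the pot and everything else where it stands.

Things in the scene. Friction and masses are not known exactly. Their poses are not given: they have to be found in the camera images.
- skimmer_loop (a point): Orange hanging loop atop the skimmer, the rearmost utensil. Point: middle of the loop, 27 mm below its top, 23 above its bottom; z up. Loop 44 mm wide (y), 10 thick (x), bars 6, opening 32 x 37 tall, peaked top. Grip it across y, a finger each side of the rod. Hung, the rod's axis is 16.5 mm above the point; raised 14 mm, the loop clears rod and ball all round.
- skimmer_tip (a point): Lowest point of the skimmer, 163 mm below its loop point. The skimmer, about 100 g and 190 mm long, ends in a perforated aluminium disc, 66 mm across, 5 mm thick, facing along x.
- turner_loop (a point): Red loop atop the slotted steel turner, which hangs in the front or the middle place. Loop and point exactly as the skimmer's. The blade is 58 mm wide and ends 163 mm below the point; about 100 g.
- spoon_loop (a point): Blue loop atop the flat steel spoon, which hangs in the front or the middle place. Loop and point exactly as the skimmer's. The spoon's bowl is 52 mm wide and ends 162 mm below the point; about 100 g.
- crowded_hook_rod (a point): Point on the rod axis of the crowded hook, 260 mm up, 90 mm in front of the post's axis. A fixed white birch post (36 mm thick, 278 tall) on a dark foot carries a level steel rod, 8 mm thick, standing out along this frame's -x and ending in a 14 mm ball 75 mm beyond this point. Three utensils hang on it about 43 mm apart.
- spare_hook_rod (a point): The same point on the spare hook, an identical fixed stand with an empty rod: post axis 90 mm along +x, end ball 75 mm along -x. The stands are on opposite sides of the pot; which is left or right varies.
- pot_in (a point): Centre of the inner floor of the open steel pot (loose, 0.9 kg): outer diameter at the rim 124 mm, wall 4 mm, 105 mm tall, a small black handle on each side; this point is about 5 mm above the table.
- pot: The pot itself, origin at the centre of its underside, z up.
- mug: Blue mug, 76 mm across, 80 mm tall, handle on its +y side, behind the pot; origin under its centre. Leave alone.
- jar: Amber glass jar with red cap, 64 mm across, 95 mm tall; origin under its centre. Leave alone.
- mustard: Yellow squeeze bottle with red cap, 54 mm across, 160 mm tall; origin under its centre. Leave alone.
- can: Steel food can, 74 mm across, 100 mm tall; origin under its centre. Leave alone.
Mind the look-alikes: they are no part of the job. What is shaped like the part that bears spoon_loop but green is not meant. What is shaped like the part that bears skimmer_loop but turquoise is not meant.

How it is judged:
By the outcome, as a careful person would: the job done as asked, in the order asked, and still so for the second after the job is handed in, with the robot touching nothing.
It also fails if it takes over 72 s, if anything falls off the work surface, if the arm or the gripper's body presses on something with over 40 N, if the wrist force passes 120 N, or if a joint passes its speed limit or range.

## Working session

There is one attempt and no reset: what is moved stays moved. The work goes in short steps, Python scripts to look and compute and a tool call to move; the robot and the scene stay as the last step left them, time stands still between calls to the robot, and variables do not carry over. Pictures are saved under pics/ and viewed, at most 10 in all, crops included, and the job is handed in when it is done.

Besides the shell and the picture viewer there is one more tool, called by a JSON object that holds its "api" and its "payload", one argument or row to a line. play_rows: Moves the arm, as the interface text tells. Its arguments: {"type":"object","properties":{"commands":{"type":"array","items":{"type":"array","items":{"type":"number"}}},"jaw":{"type":"number"},"force":{"type":"number"}},"required":["commands"]}

```bash
mkdir -p pics; ls; python3 - <<'E'
from workcell import r
import cv2,numpy as np
s=r.get_state();print(s['t'],s['tool_pos'],s['tool_rot'],s['grip_width'])
for n in ('scene','side'):
    im=r.camera(n);cv2.imwrite(f'pics/{n}0.png',im[:,:,::-1])
    m=r.camera_model(n);print(n,np.round(m['K'],1).tolist(),np.round(m['extrinsics'],3).tolist())
E
```

```text
pics
0.0 [0.17247586 0.60045447 0.21406459] [-1.40267688e-04  1.39434605e-01  9.90231120e-01 -5.48285676e-04] 0.9986149131608079
scene [[440.0, 0.0, 279.0], [0.0, 440.0, 214.5], [0.0, 0.0, 1.0]] [[0.685, 0.503, -0.526, 1.198], [0.728, -0.49, 0.48, -0.631], [-0.016, -0.712, -0.702, 1.066], [0.0, 0.0, 0.0, 1.0]]
side [[448.1, 0.0, 277.8], [0.0, 448.1, 217.9], [0.0, 0.0, 1.0]] [[0.912, -0.214, 0.351, 0.096], [-0.411, -0.483, 0.773, -1.011], [0.004, -0.849, -0.528, 0.86], [0.0, 0.0, 0.0, 1.0]]
```

View pics/scene0.png

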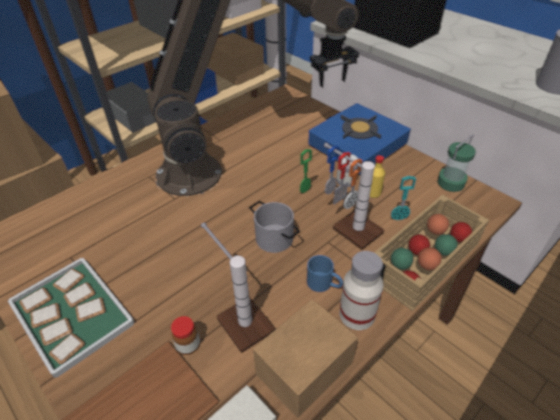

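View pics/side0.png

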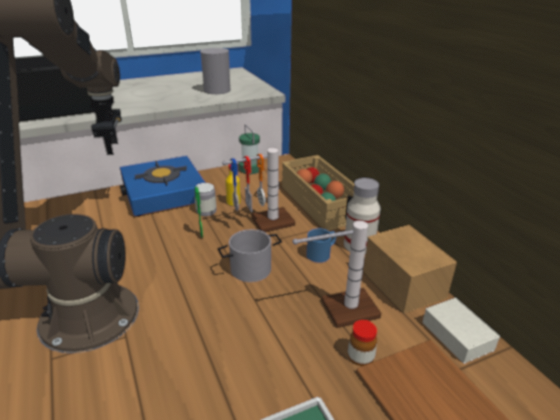

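Candidates: the blue loop is at scene (333,152) / side (235,165), the red at (343,160) / (248,163) and the orange at (355,170) / (262,160). The look-alikes are the green one at scene (306,158) and the turquoise one at (406,185). The spare hook's post top is at scene (238,260). Next is one close crop and triangulation.

```bash
cat > h.py <<'E'
from workcell import r
import cv2,numpy as np
def ray(n,p):
    m=r.camera_model(n);E=m['extrinsics'];d=np.linalg.inv(m['K'])@[p[0],p[1],1.]
    d=E[:3,:3]@d;return E[:3,3],d/np.linalg.norm(d)
def tri(a,b):
    (o,d),(p,e)=ray('scene',a),ray('side',b)
    s,t=np.linalg.lstsq(np.c_[d,-e],p-o,rcond=None)[0]
    A,B=o+s*d,p+t*e;return (A+B)/2,np.linalg.norm(A-B)
def proj(n,X):
    m=r.camera_model(n);E=m['extrinsics'];c=E[:3,:3].T@(np.array(X)-E[:3,3]);u=m['K']@c;return u[:2]/u[2]
E
python3 - <<'E'
from h import *
S=cv2.imread('pics/scene0.png');D=cv2.imread('pics/side0.png')
a=S[125:265,270:430];b=D[130:250,180:320]
a=cv2.resize(a,None,fx=3,fy=3,interpolation=cv2.INTER_CUBIC)[:,:400];b=cv2.resize(b,(400,343),interpolation=cv2.INTER_CUBIC)
o=np.zeros((420,800,3),np.uint8);o[:,:400]=a;o[:343,400:]=b;cv2.imwrite('pics/crop.png',o)
for n,I,(x0,x1,y0,y1) in (('scene',S,(318,372,140,195)),('side',D,(225,270,145,190))):
    H=cv2.cvtColor(I,cv2.COLOR_BGR2HSV)
    for c,lo,hi in (('blue',105,125),('red',172,184),('orange',5,14)):
        h=H[...,0].astype(int);
        if c=='red':h=np.where(h<90,h+180,h)
        m=(h>=lo)&(h<=hi)&(H[...,1]>140)&(H[...,2]>90)
        ys,xs=np.nonzero(m[y0:y1,x0:x1]);print(n,c,len(xs),xs.min()+x0,xs.max()+x0,ys.min()+y0,ys.max()+y0)
print('post c',tri((367,167),(272.5,152)),'post s',tri((238,260),(361,227)),'ball s',tri((203,225),(296,240)))
E
```

```text
scene blue 704 318 371 140 170
scene red 85 338 348 153 177
scene orange 107 338 360 160 184
side blue 57 232 236 159 175
side red 97 229 250 157 182
side orange 194 228 265 154 183
post c (array([0.63758889, 0.22556891, 0.27248092]), np.float64(0.0008009509309408702)) post s (array([ 0.65132093, -0.26635378,  0.27497786]), np.float64(0.008448767444650274)) ball s (array([ 0.48995592, -0.24766761,  0.26543506]), np.float64(0.0019676590525414712))
```

View pics/crop.png

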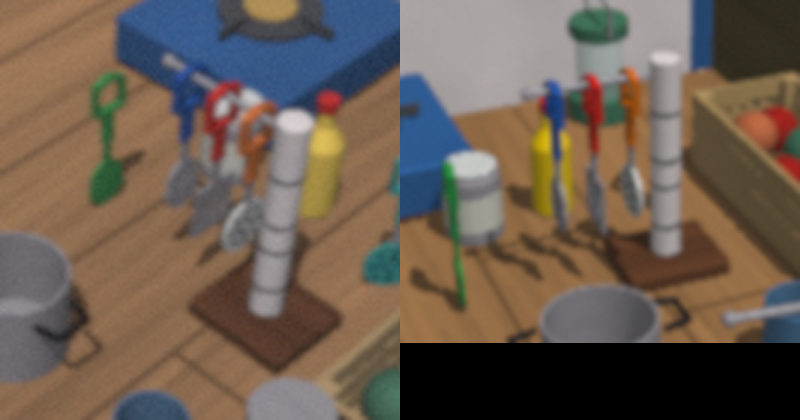

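The crop confirms the order from the front: blue spoon at scene (333,150), red turner at (344,160), orange skimmer at (356,168). The green and turquoise pieces stand apart. Now I'll refine the points.

```bash
python3 - <<'E'
from h import *
def T(n,a,b): X,e=tri(a,b);print(n,np.round(X,4),round(e,4))
T('postc',(368,164.3),(272.8,151));T('ballc',(325.5,145),(224.5,163.3))
T('green top',(306,151),(196,188));T('green bot',(303,190),(202,236))
for n,p in (('blue',((334,150),(234,161))),('red',((344,156.5),(248,159))),('orange',((356,163),(261.3,157)))):T(n,*p)
# plane rays at z=.26 for loops at rod-level & pot rim z=.105, post top .278
def pl(n,p,z): o,d=ray(n,p);return np.round(o+d*(z-o[2])/d[2],4)
print('postc',pl('scene',(368,164.3),.278),pl('side',(272.8,151),.278))
print('posts',pl('scene',(238,260),.278),pl('side',(361,227),.278))
print('balls',pl('scene',(203,225),.26),pl('side',(296,240),.26))
print('ballc',pl('scene',(325.5,145),.26),pl('side',(224.5,163.3),.26))
S=cv2.imread('pics/scene0.png');D=cv2.imread('pics/side0.png')
o=np.zeros((600,800,3),np.uint8)
f=lambda I:cv2.resize(I,(400,300),interpolation=cv2.INTER_CUBIC)
o[:300,:400]=f(S[215:290,190:290]);o[:300,400:]=f(D[210:285,285:385]);o[300:,:400]=f(S[190:265,240:340]);o[300:,400:]=f(D[220:295,205:305])
cv2.imwrite('pics/crop2.png',o)
E
```

```text
postc [0.638  0.2277 0.2777] 0.0049
ballc [0.474  0.2293 0.2624] 0.0015
green top [0.3801 0.2431 0.1859] 0.0031
green bot [0.3794 0.234  0.0119] 0.0059
blue [0.5072 0.2317 0.2616] 0.0018
red [0.552  0.2256 0.2635] 0.0004
orange [0.5976 0.2261 0.2629] 0.0016
postc [0.636  0.2308 0.278 ] [0.6368 0.2218 0.278 ]
posts [ 0.6502 -0.2635  0.278 ] [ 0.6476 -0.2764  0.278 ]
balls [ 0.4861 -0.246   0.26  ] [ 0.4936 -0.2392  0.26  ]
ballc [0.4711 0.2329 0.26  ] [0.4753 0.2326 0.26  ]
```

View pics/crop2.png

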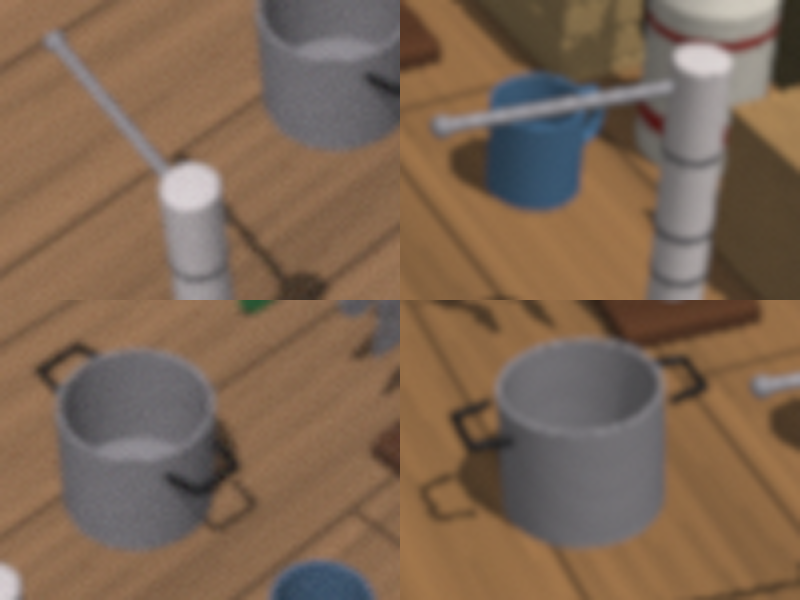

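```bash
cat >> h.py <<'E'
from scipy.spatial.transform import Rotation as Ro
def go(X,yang=None,pos=None,ya=None):
    """shares to reach TCP X; yang = world angle (deg) of tool y"""
    s=r.get_state();w,x,y,z=s['tool_rot'];R=Ro.from_quat([x,y,z,w]).as_matrix()
    d=R.T@(np.array(X)-s['tool_pos']);a=np.degrees(np.arctan2(R[1,1],R[0,1]))
    out=list(np.round(d/.2,4))
    if yang is not None: out.append(round(-(yang-a)/90,4))
    print('yang',round(a,2),'pos',np.round(s['tool_pos'],4),'rows',[float(v) for v in out])
E
python3 - <<'E'
from h import *
def T(n,a,b): X,e=tri(a,b);print(n,np.round(X,4),round(e,4));return X
def pl(n,p,z): o,d=ray(n,p);return np.round(o+d*(z-o[2])/d[2],4)
p=T('posts',(237.75,261),(360.5,225.5));b=T('balls',(203.25,224.75),(295,241.75));d=p-b;print(np.degrees(np.arctan2(d[1],d[0])),np.hypot(d[0],d[1]))
T('pot',(274.3,216.4),(250.3,241.75));print(pl('scene',(274.3,216.4),.105),pl('side',(250.3,241.75),.105))
go((.504,.231,.36),88.5)
E
```

```text
posts [ 0.652  -0.2664  0.2764] 0.0025
balls [ 0.4874 -0.2461  0.2615] 0.0007
-7.0282017150080085 0.16583068087751604
pot [0.4713 0.0112 0.1017] 0.0004
[0.4736 0.0092 0.105 ] [0.4696 0.0065 0.105 ]
yang 73.97 pos [0.1725 0.6005 0.2141] rows [-2.1031, -1.3186, -0.7282, -0.1615]
```

{"api": "play_rows", "payload": {
  "commands": [
    [0,0,-0.25,0],
    [-0.1,-0.07,-0.5,0],
    [-0.25,-0.17,-0.73,0],
    [-0.45,-0.3,-0.73,0],
    [-0.65,-0.42,-0.73,0],
    [-0.85,-0.54,-0.73,0],
    [-1,-0.65,-0.73,0]
  ],
  "jaw": 0.65
}}

```text
t: 0.8
tool_pos: [0.3303, 0.4185, 0.3606]
tool_rot: [0.0, 0.14, 0.99, -0.0]
ft_force: [0.5, 0.9, -0.0]
grip_width: 0.654
gripper_force: 0.0
```

{"api": "play_rows", "payload": {
  "commands": [
    [-0.2,-0.12,0,0],
    [-0.4,-0.25,0,0],
    [-0.6,-0.38,0,0],
    [-0.8,-0.5,0,0],
    [-0.9,-0.6,0,0],
    [-0.9,-0.6,0,-0.08],
    [-0.9,-0.6,0,-0.16],
    [-0.9,-0.6,0,-0.16]
  ]
}}

```text
t: 1.6
tool_pos: [0.4688, 0.2551, 0.3604]
tool_rot: [-0.0, 0.014, 1.0, -0.0]
ft_force: [-0.5, -0.1, -0.6]
grip_width: 0.653
gripper_force: 0.0
```

```bash
python3 - <<'E'
from h import *
m=r.camera_model('wrist');im=r.camera('wrist');cv2.imwrite('pics/w1.png',im[:,:,::-1])
print(m['K'],np.round(m['extrinsics'],3));go((.504,.231,.36),88.5)
np.savez('w1.npz',K=m['K'],E=m['extrinsics'])
E
```

```text
[[325.1922621    0.         277.32019137]
 [  0.         325.1922621  206.77769168]
 [  0.           0.           1.        ]] [[ 0.027  0.971  0.237  0.402]
 [ 1.    -0.027 -0.006  0.258]
 [ 0.     0.237 -0.972  0.529]
 [ 0.     0.     0.     1.   ]]
yang 88.21 pos [0.4687 0.2554 0.3604] rows [-0.1801, -0.1163, 0.002, -0.0032]
```

View pics/w1.png

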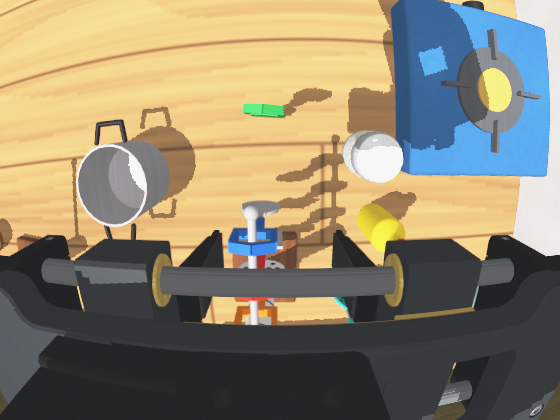

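The wrist view shows the rod's ball at (252,212), the blue loop at about (253,240), the red and orange loops behind it at rows 270 and 312, and the pot rim centred near (113,185).

```bash
cat >> h.py <<'E'
def wr(p,z,f='w1.npz'):
    q=np.load(f);K,E=q['K'],q['E'];d=np.array([p[0]-K[0,2],p[1]-K[1,2]])/K[0,0];t=np.hypot(*d)
    v=E[:3,:3]@np.r_[d/t*np.sin(t),np.cos(t)];return np.round(E[:3,3]+v*(z-E[2,3])/v[2],4)
E
python3 - <<'E'
from h import *
H=cv2.cvtColor(cv2.imread('pics/w1.png'),cv2.COLOR_BGR2HSV)
def mk(lo,hi,box):
    x0,x1,y0,y1=box;h=H[y0:y1,x0:x1];m=cv2.inRange(h,(lo,130,50),(hi,255,255));ys,xs=np.nonzero(m)
    return xs.min()+x0,xs.max()+x0,ys.min()+y0,ys.max()+y0
b=mk(100,125,(222,290,220,262));print('blue',b);o=mk(5,13,(222,285,298,325));print('or',o)
print('ball',wr((252,212),.262))
for x in b[:2]: print('blue side',wr((x,(b[2]+b[3])/2),.2435),wr((x,240),.2605))
print('rod mid',wr((254,262),.264),wr((259,312),.264))
for p in ((79,185),(147,185),(113,143),(113,226)): print('rim',wr(p,.105))
E
```

```text
blue (np.int64(228), np.int64(276), np.int64(220), np.int64(255))
or (np.int64(233), np.int64(284), np.int64(298), np.int64(324))
ball [0.4713 0.2342 0.262 ]
blue side [0.5001 0.2088 0.2435] [0.4966 0.2115 0.2605]
blue side [0.5011 0.2537 0.2435] [0.4976 0.2539 0.2605]
rod mid [0.5166 0.2338 0.264 ] [0.5691 0.2357 0.264 ]
rim [ 0.4635 -0.0441  0.105 ]
rim [0.4693 0.0736 0.105 ]
rim [0.4063 0.0248 0.105 ]
rim [0.5284 0.0084 0.105 ]
```

```bash
python3 - <<'E'
from h import *
go((.504,.2325,.2245),89)
E
```

```text
yang 88.21 pos [0.4687 0.2554 0.3604] rows [-0.1802, -0.1088, 0.6795, -0.0088]
```

{"api": "play_rows", "payload": {
  "commands": [
    [-0.18,-0.109,0,-0.009],
    [-0.18,-0.109,0.2,-0.009],
    [-0.18,-0.109,0.4,-0.009],
    [-0.18,-0.109,0.55,-0.009],
    [-0.18,-0.109,0.68,-0.009],
    [-0.18,-0.109,0.68,-0.009]
  ]
}}

```text
t: 2.25
tool_pos: [0.5027, 0.2325, 0.2217]
tool_rot: [-0.003, 0.009, 1.0, -0.001]
ft_force: [0.0, 0.2, 0.1]
grip_width: 0.647
gripper_force: 0.0
```

{"api": "play_rows", "payload": {
  "commands": [
    [0,0,0,0],
    [0,0,0,0],
    [0,0,0,0],
    [0,0,0,0],
    [0,0,0,0]
  ],
  "jaw": 0.35,
  "force": 30
}}

```text
t: 2.75
tool_pos: [0.5047, 0.2328, 0.226]
tool_rot: [0.001, 0.007, 1.0, 0.0]
ft_force: [-1.2, 0.1, 7.1]
grip_width: 0.462
gripper_force: 29.9
```

```bash
python3 - <<'E'
from h import *
m=r.camera_model('wrist');np.savez('w2.npz',K=m['K'],E=m['extrinsics']);im=r.camera('wrist')
a=cv2.imread('pics/scene0.png');s=r.camera('scene')[:,:,::-1];d=r.camera('side')[:,:,::-1]
o=np.zeros((600,800,3),np.uint8);o[:300,:400]=cv2.resize(im[:,:,::-1],(400,300))
f=lambda I:cv2.resize(np.ascontiguousarray(I),(400,300),interpolation=cv2.INTER_CUBIC)
o[:300,400:]=f(s[110:230,270:430]);o[300:,:400]=f(d[120:240,170:330]);cv2.imwrite('pics/c3.png',o)
go((.504,.2325,.2245),89)
E
```

```text
yang 89.16 pos [0.5047 0.2328 0.226 ] rows [0.0033, -0.0017, 0.0075, 0.0018]
```

View pics/c3.png

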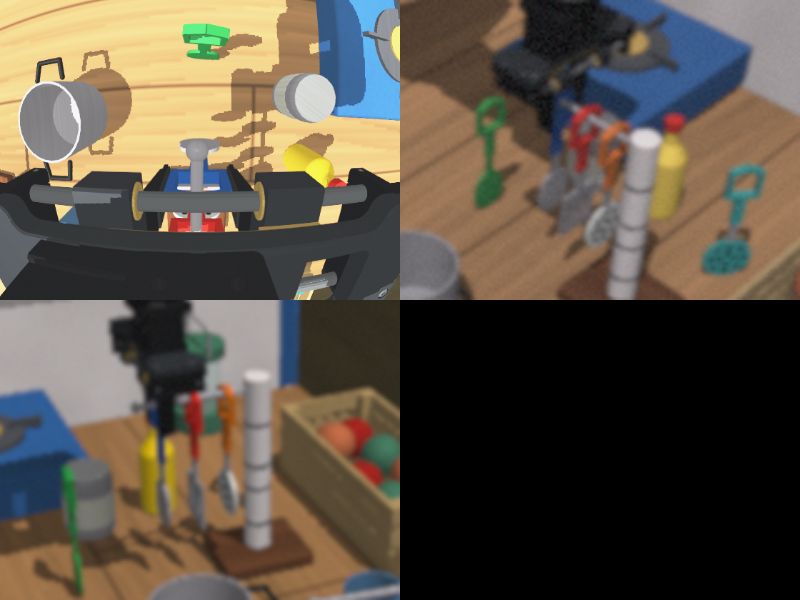

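The crop shows the jaws closed on the blue loop at the loop's width (44 mm), with red and orange still hanging undisturbed. Next I raise it 14 mm and draw it out.

{"api": "play_rows", "payload": {
  "commands": [
    [0,0,-0.02,0],
    [0,0,-0.045,0],
    [0,0,-0.07,0],
    [0,0,-0.07,0],
    [0,0,-0.07,0]
  ],
  "force": 40
}}

```text
t: 3.4
tool_pos: [0.5041, 0.2327, 0.2387]
tool_rot: [0.0, 0.007, 1.0, 0.0]
ft_force: [0.8, 0.1, -1.7]
grip_width: 0.46
gripper_force: 39.9
```

```bash
python3 - <<'E'
from h import *
m=r.camera_model('wrist');im=r.camera('wrist')[:,:,::-1]
cv2.imwrite('pics/c4.png',cv2.resize(np.ascontiguousarray(im[170:350,180:400]),(660,540)))
go((.504,.2325,.2385),89);print(r.get_state()['ft_force'])
E
```

```text
yang 89.18 pos [0.504  0.2327 0.2385] rows [0.0002, -0.0008, 0.0001, 0.002]
[-0.03946937 -0.33800496 -1.50032093]
```

View pics/c4.png

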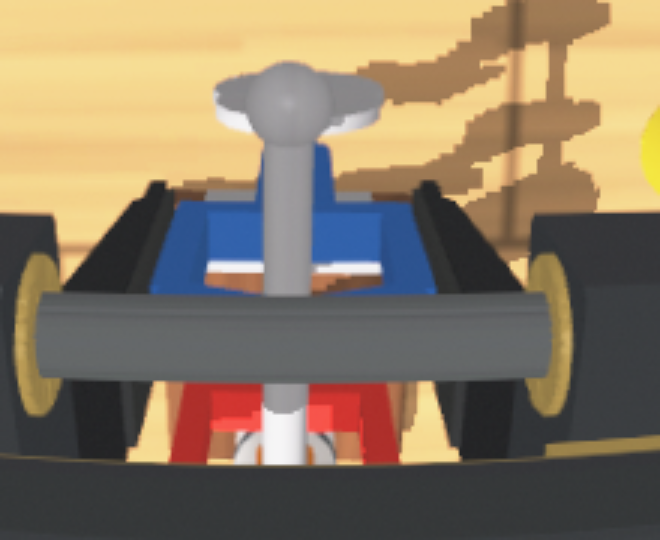

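The crop shows the rod at column 287, nearly centred in the blue loop (150–435), and the force equals the spoon's weight. I withdraw it along the rod.

{"api": "play_rows", "payload": {
  "commands": [
    [0.03,0,0,0],
    [0.08,0,0,0],
    [0.13,0,0,0],
    [0.18,0,0,0],
    [0.23,0,0,0],
    [0.28,0,0,0],
    [0.32,0,0,0],
    [0.34,0,0,0],
    [0.34,0,0,0]
  ]
}}

```text
t: 4.35
tool_pos: [0.4357, 0.2337, 0.2388]
tool_rot: [0.0, 0.007, 1.0, 0.0]
ft_force: [-0.7, 0.1, -1.0]
grip_width: 0.46
gripper_force: 39.9
```

{"api": "play_rows", "payload": {
  "commands": [
    [0,0,-0.05,0],
    [0,0,-0.13,0],
    [0,0,-0.22,0],
    [0,0,-0.3,0],
    [0,0,-0.36,0],
    [0,0,-0.4,0],
    [0,0,-0.4,0]
  ]
}}

```text
t: 5.05
tool_pos: [0.4365, 0.2337, 0.3195]
tool_rot: [0.001, 0.007, 1.0, 0.0]
ft_force: [-0.2, -0.5, -1.5]
grip_width: 0.462
gripper_force: 39.9
```

```bash
python3 - <<'E'
from h import *
s=r.camera('scene')[:,:,::-1];d=r.camera('side')[:,:,::-1]
cv2.imwrite('pics/s5.png',s);cv2.imwrite('pics/d5.png',d);st=r.get_state();print(st['ft_force'],st['t'],st['grip_width'])
# spare ball / rod point
b=np.array([.4874,-.2461]);p=np.array([.652,-.2664]);u=(p-b)/np.linalg.norm(p-b)
print(u,np.degrees(np.arctan2(u[1],u[0])))
for k in (-.045,):print('pre',b+u*k)
go((*(b-u*.045),.31),90-7)
E
```

```text
[ 0.03630892 -0.34512105 -1.05285669] 5.15 0.45847669673310854
[ 0.99248061 -0.12240192] -7.030744715380357
pre [ 0.44273837 -0.24059191]
yang 89.18 pos [0.436  0.2336 0.3182] rows [-0.0677, -2.3702, 0.0413, 0.0686]
```

{"api": "play_rows", "payload": {
  "commands": [
    [0,-0.03,0,0],
    [0,-0.08,0,0],
    [0,-0.15,0,0],
    [0,-0.24,0,0],
    [0,-0.34,0,0],
    [0,-0.45,0,0],
    [0,-0.56,0,0],
    [0,-0.67,0,0],
    [0,-0.78,0,0],
    [0,-0.89,0,0]
  ]
}}

```text
t: 6.15
tool_pos: [0.4331, 0.0539, 0.3186]
tool_rot: [-0.0, 0.007, 1.0, -0.0]
ft_force: [-0.1, 0.5, -0.6]
grip_width: 0.462
gripper_force: 39.9
```

{"api": "play_rows", "payload": {
  "commands": [
    [0,-0.11,0,0],
    [0,-0.22,0,0],
    [-0.02,-0.33,0,0.01],
    [-0.03,-0.44,0,0.03],
    [-0.04,-0.55,0,0.05],
    [-0.05,-0.66,0,0.07],
    [-0.06,-0.76,0,0.07],
    [-0.07,-0.85,0,0.07],
    [-0.07,-0.93,0,0.07],
    [-0.07,-1,0,0.07]
  ]
}}

```text
t: 7.15
tool_pos: [0.444, -0.1461, 0.3185]
tool_rot: [-0.0, 0.063, 0.998, 0.0]
ft_force: [-0.2, 0.3, -1.8]
grip_width: 0.46
gripper_force: 39.9
```

{"api": "play_rows", "payload": {
  "commands": [
    [0,-0.06,0,0],
    [0,-0.11,0,0],
    [0,-0.15,0,0],
    [0,-0.18,0,0],
    [0,-0.2,0,0],
    [0,-0.2,0,0]
  ]
}}

```text
t: 7.75
tool_pos: [0.4397, -0.1844, 0.3186]
tool_rot: [0.0, 0.062, 0.998, 0.0]
ft_force: [0.8, 0.6, -0.2]
grip_width: 0.463
gripper_force: 39.9
```

```bash
python3 - <<'E'
from h import *
m=r.camera_model('wrist');np.savez('w3.npz',K=m['K'],E=m['extrinsics']);im=r.camera('wrist')[:,:,::-1]
s=r.camera('scene')[:,:,::-1];d=r.camera('side')[:,:,::-1]
cv2.imwrite('pics/w6.png',im);cv2.imwrite('pics/s6.png',s);cv2.imwrite('pics/d6.png',d)
f=lambda I:cv2.resize(np.ascontiguousarray(I),(400,300),interpolation=cv2.INTER_CUBIC)
o=np.zeros((600,800,3),np.uint8);o[:300,:400]=f(im);o[:300,400:]=f(im[150:330,160:400]);o[300:,:400]=f(s[180:300,150:310]);o[300:,400:]=f(d[170:290,230:390])
cv2.imwrite('pics/c6.png',o);go((.4427,-.2406,.31),83)
E
```

```text
yang 82.89 pos [ 0.4398 -0.1839  0.3186] rows [-0.0495, -0.2793, 0.0431, -0.0012]
```

View pics/c6.png

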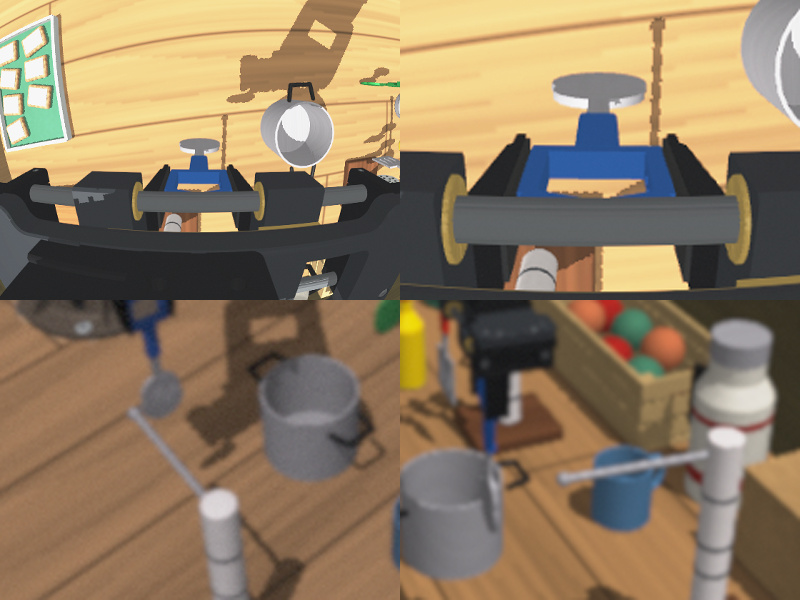

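The crop shows the spoon hanging straight in the grip, with the empty spare rod ahead and to the right. I line up with that rod.

{"api": "play_rows", "payload": {
  "commands": [
    [0,-0.04,0,0],
    [-0.02,-0.1,0,0],
    [-0.02,-0.17,0,0],
    [-0.02,-0.23,0,0],
    [-0.02,-0.27,0.05,0],
    [-0.02,-0.28,0.15,0],
    [-0.02,-0.28,0.25,0],
    [-0.02,-0.28,0.34,0],
    [-0.02,-0.28,0.4,0],
    [-0.02,-0.28,0.4,0]
  ]
}}

```text
t: 8.9
tool_pos: [0.4362, -0.2402, 0.237]
tool_rot: [-0.001, 0.062, 0.998, 0.001]
ft_force: [0.1, -0.2, -0.5]
grip_width: 0.462
gripper_force: 39.9
```

```bash
python3 - <<'E'
from h import *
m=r.camera_model('wrist');np.savez('w7.npz',K=m['K'],E=m['extrinsics']);im=r.camera('wrist')[:,:,::-1]
s=r.camera('scene')[:,:,::-1];d=r.camera('side')[:,:,::-1]
cv2.imwrite('pics/w7.png',im);cv2.imwrite('pics/s7.png',s);cv2.imwrite('pics/d7.png',d)
f=lambda I:cv2.resize(np.ascontiguousarray(I),(400,300),interpolation=cv2.INTER_CUBIC)
o=np.zeros((600,800,3),np.uint8);o[:300,:400]=f(im[170:335,170:390]);o[300:,:400]=f(s[180:270,160:280]);o[300:,400:]=f(d[200:290,250:370])
cv2.imwrite('pics/c7.png',o);b=np.array([.4874,-.2461]);u=np.array([.9925,-.1224])
go((*(b-u*.045),.2385),83);go((*(b+u*.105),.2385),83)
E
```

```text
yang 82.88 pos [ 0.4371 -0.2405  0.2392] rows [-0.0282, 0.0033, 0.0035, -0.0013]
yang 82.88 pos [ 0.4371 -0.2405  0.2392] rows [-0.7782, 0.0045, 0.0041, -0.0013]
```

View pics/c7.png

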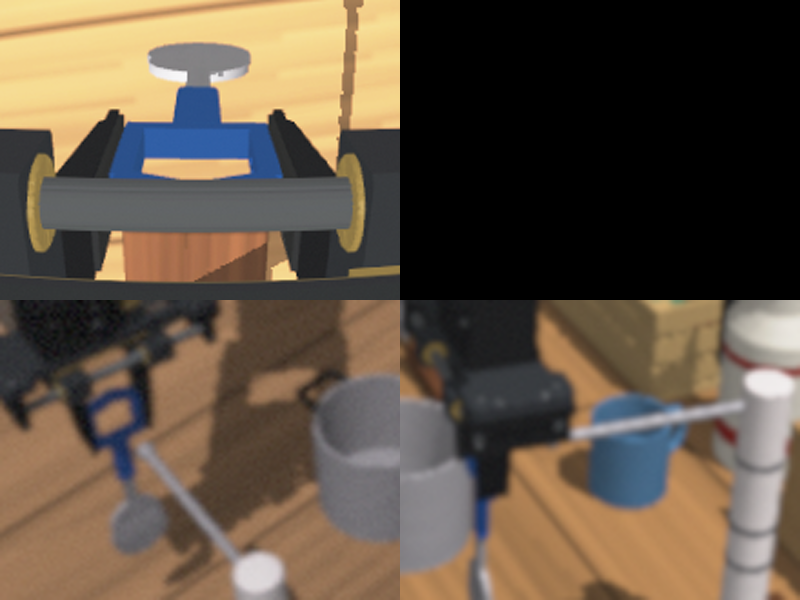

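```bash
python3 - <<'E'
from h import *
b=np.array([.4874,-.2461]);u=np.array([.9925,-.1224])
print(proj('scene',(*(b-u*.05),.26)),proj('scene',(.437,-.2405,.26)),proj('scene',(*b,.26)),proj('scene',(*(b+u*.14),.26)))
print('1cm y,z', proj('scene',(.437,-.2305,.26)),proj('scene',(.437,-.2405,.27)))
# refine: ball blob and rod edge in scene
I=cv2.cvtColor(cv2.imread('pics/s7.png'),cv2.COLOR_BGR2HSV)
m=cv2.inRange(cv2.imread('pics/s7.png'),(110,110,110),(255,255,255));m[:, :198]=0
for y in range(222,258,3):
    x=np.nonzero((m[y,198:245]>0))[0]+198;print(y,x.min() if len(x) else None,x.max() if len(x) else None,end='; ')
H=cv2.inRange(I,(100,120,40),(125,255,255));ys,xs=np.nonzero(H[200:240,180:215]);print('\nloop',xs.min()+180,xs.max()+180,ys.min()+200)
E
```

```text
[193.92078921 214.33545566] [193.58543577 214.28379584] [203.29203096 225.28139636] [232.30759735 259.17260068]
1cm y,z [196.70435227 212.42426909] [193.00078659 211.55069062]
222 None None; 225 201 206; 228 204 208; 231 207 210; 234 209 213; 237 212 215; 240 214 217; 243 217 220; 246 219 223; 249 222 225; 252 224 228; 255 227 241; 
loop 186 202 207
```

The projections agree: the rod line extended runs through the middle of the loop to within about 1 px. I insert it.

{"api": "play_rows", "payload": {
  "commands": [
    [-0.04,0,0,0],
    [-0.09,0,0,0],
    [-0.15,0,0,0],
    [-0.21,0,0,0],
    [-0.27,0,0,0],
    [-0.33,0,0,0],
    [-0.38,0,0,0],
    [-0.42,0,0,0]
  ]
}}

```text
t: 9.85
tool_pos: [0.5211, -0.2507, 0.2384]
tool_rot: [-0.0, 0.062, 0.998, 0.0]
ft_force: [0.3, 0.1, -0.7]
grip_width: 0.458
gripper_force: 39.9
```

{"api": "play_rows", "payload": {
  "commands": [
    [-0.05,0,0,0],
    [-0.1,0,0,0],
    [-0.16,0,0,0],
    [-0.22,0,0,0],
    [-0.28,0,0,0],
    [-0.32,0,0,0],
    [-0.35,0.004,0,0],
    [-0.35,0.004,0,0]
  ]
}}

```text
t: 10.65
tool_pos: [0.5902, -0.2585, 0.2384]
tool_rot: [-0.0, 0.062, 0.998, 0.0]
ft_force: [-0.1, -0.3, -1.2]
grip_width: 0.461
gripper_force: 39.9
```

{"api": "play_rows", "payload": {
  "commands": [
    [0,0,0.02,0],
    [0,0,0.04,0],
    [0,0,0.055,0],
    [0,0,0.068,0],
    [0,0,0.068,0],
    [0,0,0.068,0]
  ]
}}

```text
t: 11.25
tool_pos: [0.5896, -0.2587, 0.2258]
tool_rot: [0.0, 0.062, 0.998, -0.0]
ft_force: [-1.5, -1.3, 4.5]
grip_width: 0.46
gripper_force: 39.9
```

The rod now carries the load (+4.5 N). I release and rise.

{"api": "play_rows", "payload": {
  "commands": [
    [0,0,0,0],
    [0,0,0,0],
    [0,0,0,0],
    [0,0,0,0]
  ],
  "jaw": 0.65
}}

```text
t: 11.65
tool_pos: [0.5897, -0.2585, 0.2248]
tool_rot: [-0.0, 0.062, 0.998, 0.0]
ft_force: [0.5, 0.4, -0.4]
grip_width: 0.646
gripper_force: 0.0
```

{"api": "play_rows", "payload": {
  "commands": [
    [0,0,-0.05,0],
    [0,0,-0.15,0],
    [0,0,-0.3,0],
    [0,0,-0.5,0],
    [0,0,-0.66,0],
    [0,0,-0.66,0]
  ]
}}

```text
t: 12.25
tool_pos: [0.5905, -0.259, 0.3626]
tool_rot: [0.004, 0.062, 0.998, -0.002]
ft_force: [-0.0, 0.4, -0.2]
grip_width: 0.653
gripper_force: 0.0
```

```bash
python3 - <<'E'
from h import *
d=r.camera('side');s=r.camera('scene');cv2.imwrite('pics/s8.png',s[:,:,::-1]);cv2.imwrite('pics/d8.png',d[:,:,::-1])
def mask(n,im,box,lo,hi):
    x0,x1,y0,y1=box;H=cv2.cvtColor(im,cv2.COLOR_RGB2HSV)[y0:y1,x0:x1];ys,xs=np.nonzero(cv2.inRange(H,lo,hi))
    return len(xs), (xs.mean()+x0,ys.mean()+y0,xs.min()+x0,xs.max()+x0,ys.min()+y0,ys.max()+y0) if len(xs) else None
print('blue loop side',mask('side',d,(320,360,220,275),(105,130,40),(125,255,255)),'scene',mask('scene',s,(205,250,220,270),(105,130,40),(125,255,255)))
for k in (.2435,.29-.03):print(proj('side',(.59,-.2587,k)),proj('scene',(.59,-.2587,k)))
go((.547,.231,.36),88.5);print(r.get_state()['t'])
# red now
print('red side',mask('side',d,(240,256,150,185),(172,140,90),(180,255,255)),mask('scene',s,(335,352,148,180),(172,140,90),(180,255,255)))
E
```

```text
blue loop side (192, (np.float64(335.1666666666667), np.float64(243.671875), np.int64(329), np.int64(340), np.int64(230), np.int64(263))) scene (110, (np.float64(224.20909090909092), np.float64(256.55454545454546), np.int64(217), np.int64(232), np.int64(246), np.int64(269)))
[335.25638044 240.61437435] [225.00327455 254.21793539]
[335.75395359 234.94199703] [224.30608118 249.79473357]
yang 82.88 pos [ 0.5896 -0.2585  0.3578] rows [0.5149, 2.4022, -0.0126, -0.0624]
12.35
red side (0, None) (15, (np.float64(342.46666666666664), np.float64(155.8), np.int64(339), np.int64(349), np.int64(153), np.int64(160)))
```

The spoon hangs where predicted on the spare rod: side (335,244), scene (224,256). Now back for the turner.

{"api": "play_rows", "payload": {
  "commands": [
    [0.04,0.08,0,0],
    [0.08,0.24,0,0],
    [0.12,0.44,0,0],
    [0.18,0.64,0,0],
    [0.24,0.84,0,0],
    [0.26,1,0,0]
  ]
}}

```text
t: 12.95
tool_pos: [0.5617, -0.0516, 0.3561]
tool_rot: [-0.001, 0.062, 0.998, 0.0]
ft_force: [1.1, 0.4, 0.7]
grip_width: 0.648
gripper_force: 0.0
```

{"api": "play_rows", "payload": {
  "commands": [
    [0.05,0.2,0,-0.01],
    [0.1,0.4,0,-0.02],
    [0.15,0.6,0,-0.04],
    [0.2,0.8,0,-0.06],
    [0.24,0.95,0,-0.06],
    [0.25,1,0,-0.06]
  ]
}}

```text
t: 13.55
tool_pos: [0.5371, 0.1534, 0.356]
tool_rot: [-0.001, 0.014, 1.0, 0.0]
ft_force: [0.4, -1.2, 1.0]
grip_width: 0.646
gripper_force: 0.0
```

{"api": "play_rows", "payload": {
  "commands": [
    [0,0.15,0,0],
    [0,0.27,0,0],
    [0,0.34,0,0],
    [0,0.36,0,0],
    [0,0.36,0,0]
  ]
}}

```text
t: 14.05
tool_pos: [0.5403, 0.2226, 0.3566]
tool_rot: [-0.0, 0.015, 1.0, -0.0]
ft_force: [0.4, 0.3, 0.1]
grip_width: 0.655
gripper_force: 0.0
```

```bash
cat >> h.py <<'E'
def wb(name,lo,hi,box):
    """wrist: save picture and pose; bbox of the largest colour blob"""
    m=r.camera_model('wrist');np.savez(name+'.npz',K=m['K'],E=m['extrinsics']);im=r.camera('wrist');cv2.imwrite(f'pics/{name}.png',im[:,:,::-1])
    x0,x1,y0,y1=box;H=cv2.cvtColor(im,cv2.COLOR_RGB2HSV)[y0:y1,x0:x1];M=cv2.inRange(H,lo,hi)
    n,l,st,c=cv2.connectedComponentsWithStats(M)
    for i in np.argsort(-st[1:,4])[:3]+1:
        x,y,w,h,a=st[i];print('blob',x+x0,x+w-1+x0,y+y0,y+h-1+y0,'area',a);zc=.2605
        for X in (x+x0,x+w-1+x0):print('   ',wr((X,y+y0+h/2),.2435,name+'.npz'),wr((X,y+y0),.265,name+'.npz'))
E
python3 - <<'E'
from h import *
wb('w9',(0,170,100),(4,255,255),(200,350,200,325))
go((.547,.2325,.2245),89);print(r.get_state()['t'])
E
```

```text
blob 261 312 200 226 area 756
    [0.5481 0.2083 0.2435] [0.531  0.2101 0.265 ]
    [0.5495 0.2542 0.2435] [0.5322 0.252  0.265 ]
yang 88.26 pos [0.5403 0.2222 0.3568] rows [-0.0321, 0.0527, 0.6614, -0.0082]
14.1
```

{"api": "play_rows", "payload": {
  "commands": [
    [-0.037,0.048,0,-0.008],
    [-0.037,0.048,0.2,-0.008],
    [-0.037,0.048,0.4,-0.008],
    [-0.037,0.048,0.55,-0.008],
    [-0.037,0.048,0.66,-0.008],
    [-0.037,0.048,0.66,-0.008]
  ]
}}

```text
t: 14.7
tool_pos: [0.5474, 0.2317, 0.2223]
tool_rot: [-0.002, 0.009, 1.0, -0.001]
ft_force: [-0.3, 0.1, -0.1]
grip_width: 0.649
gripper_force: 0.0
```

{"api": "play_rows", "payload": {
  "commands": [
    [0,0,0,0],
    [0,0,0,0],
    [0,0,0,0],
    [0,0,0,0],
    [0,0,0,0]
  ],
  "jaw": 0.35,
  "force": 40
}}

```text
t: 15.2
tool_pos: [0.5485, 0.2323, 0.2263]
tool_rot: [0.001, 0.009, 1.0, 0.0]
ft_force: [0.1, -1.8, 6.8]
grip_width: 0.463
gripper_force: 39.8
```

{"api": "play_rows", "payload": {
  "commands": [
    [0,0,-0.02,0],
    [0,0,-0.045,0],
    [0,0,-0.07,0],
    [0,0,-0.07,0],
    [0,0,-0.07,0]
  ]
}}

```text
t: 15.7
tool_pos: [0.5479, 0.2324, 0.2391]
tool_rot: [0.0, 0.009, 1.0, 0.0]
ft_force: [0.3, 0.8, -1.5]
grip_width: 0.463
gripper_force: 39.8
```

```bash
python3 - <<'E'
from h import *
wb('w10',(0,170,60),(4,255,255),(200,350,190,325))
im=cv2.imread('pics/w10.png')
print([tuple(im[225,x]) for x in ()]);go((.548,.2315,.2385),89);print(r.get_state()['ft_force'])
b,p=np.array([.4713,.2342]),np.array([.637,.227]);print((p-b)/np.linalg.norm(p-b))
E
```

```text
blob 282 324 219 267 area 1017
    [0.5416 0.2356 0.2435] [0.5218 0.2356 0.265 ]
    [0.5422 0.2584 0.2435] [0.5222 0.2549 0.265 ]
blob 230 264 239 267 area 700
    [0.5471 0.2071 0.2435] [0.5312 0.2111 0.265 ]
    [0.5473 0.2257 0.2435] [0.5313 0.2271 0.265 ]
[]
yang 89.0 pos [0.5478 0.2324 0.2389] rows [-0.0009, -0.0043, 0.0021, 0.0]
[-0.66797699  0.42127432 -1.41848653]
[ 0.9990573  -0.04341106]
```

The rod shows at column 273, in the middle of the red loop (230–324), and the turner is free. I withdraw it and carry it over.

{"api": "play_rows", "payload": {
  "commands": [
    [0.03,0,0,0],
    [0.08,0,0,0],
    [0.14,0,0,0],
    [0.2,0,0,0],
    [0.27,0.003,0,0],
    [0.34,0.005,0,0],
    [0.41,0.007,0,0],
    [0.47,0.007,0,0],
    [0.52,0.007,0,0],
    [0.55,0.007,0,0]
  ]
}}

```text
t: 16.75
tool_pos: [0.437, 0.2357, 0.2392]
tool_rot: [0.0, 0.009, 1.0, 0.0]
ft_force: [0.1, 0.0, -1.1]
grip_width: 0.458
gripper_force: 39.8
```

{"api": "play_rows", "payload": {
  "commands": [
    [0,0,0,0],
    [0,0,-0.05,0],
    [0,0,-0.13,0],
    [0,0,-0.22,0],
    [0,0,-0.3,0],
    [0,0,-0.36,0],
    [0,0,-0.4,0],
    [0,0,-0.4,0]
  ]
}}

```text
t: 17.55
tool_pos: [0.4383, 0.2357, 0.3199]
tool_rot: [0.001, 0.009, 1.0, 0.0]
ft_force: [0.3, 0.5, -1.2]
grip_width: 0.459
gripper_force: 39.8
```

{"api": "play_rows", "payload": {
  "commands": [
    [0,-0.03,0,0],
    [0,-0.08,0,0],
    [0,-0.15,0,0],
    [0,-0.24,0,0],
    [0,-0.34,0,0],
    [0,-0.45,0,0],
    [0,-0.56,0,0],
    [0,-0.67,0,0],
    [0,-0.78,0,0],
    [0,-0.89,0,0]
  ]
}}

```text
t: 18.55
tool_pos: [0.4343, 0.0559, 0.3188]
tool_rot: [-0.0, 0.009, 1.0, -0.0]
ft_force: [0.3, 0.9, -0.6]
grip_width: 0.461
gripper_force: 39.8
```

{"api": "play_rows", "payload": {
  "commands": [
    [0,-0.11,0,0],
    [0,-0.22,0,0],
    [-0.01,-0.33,0,0.01],
    [-0.02,-0.44,0,0.03],
    [-0.03,-0.55,0,0.05],
    [-0.03,-0.66,0,0.066],
    [-0.03,-0.76,0,0.066],
    [-0.03,-0.85,0,0.066],
    [-0.03,-0.93,0,0.066],
    [-0.03,-1,0,0.066]
  ]
}}

```text
t: 19.55
tool_pos: [0.4366, -0.1439, 0.3188]
tool_rot: [-0.0, 0.061, 0.998, 0.0]
ft_force: [-0.1, 0.4, -0.9]
grip_width: 0.463
gripper_force: 39.8
```

{"api": "play_rows", "payload": {
  "commands": [
    [0,-0.07,0,0],
    [0,-0.14,0,0],
    [0,-0.21,0,0],
    [0,-0.28,0,0],
    [0,-0.34,0,0],
    [0,-0.39,0,0],
    [0,-0.43,0,0],
    [0,-0.45,0,0],
    [0,-0.45,0,0]
  ]
}}

```text
t: 20.45
tool_pos: [0.4264, -0.2321, 0.3189]
tool_rot: [-0.0, 0.061, 0.998, 0.0]
ft_force: [0.6, -0.2, -1.3]
grip_width: 0.46
gripper_force: 39.8
```

```bash
python3 - <<'E'
from h import *
b=np.array([.4874,-.2461]);u=np.array([.9925,-.1224]);s=r.get_state();print(s['t'],s['ft_force'],s['grip_width'])
go((*(b-u*.05),.2385),83)
E
```

```text
20.45 [ 0.58759491 -0.15911742 -1.28336166] 0.45987426368875745
yang 83.03 pos [ 0.4264 -0.2321  0.3189] rows [-0.0612, -0.0325, 0.4021, 0.0004]
```

{"api": "play_rows", "payload": {
  "commands": [
    [-0.03,-0.015,0.03,0],
    [-0.061,-0.033,0.1,0],
    [-0.061,-0.033,0.2,0],
    [-0.061,-0.033,0.3,0],
    [-0.061,-0.033,0.37,0],
    [-0.061,-0.033,0.402,0],
    [-0.061,-0.033,0.402,0],
    [-0.061,-0.033,0.402,0]
  ]
}}

```text
t: 21.25
tool_pos: [0.4382, -0.2398, 0.239]
tool_rot: [0.0, 0.06, 0.998, -0.0]
ft_force: [-0.2, -0.1, -1.1]
grip_width: 0.455
gripper_force: 39.8
```

```bash
python3 - <<'E'
from h import *
s=r.camera('scene')[:,:,::-1];cv2.imwrite('pics/s11.png',s)
H=cv2.cvtColor(np.ascontiguousarray(s),cv2.COLOR_BGR2HSV);h=H[...,0];M=((h>172)|(h<5))&(H[...,1]>130)&(H[...,2]>50)
ys,xs=np.nonzero(M[195:245,175:225]);print('red',xs.min()+175,xs.max()+175,ys.min()+195,ys.max()+195)
st=r.get_state();p=st['tool_pos'];print([np.round(proj('scene',(p[0],p[1]+dy,p[2]+.019+dz)),1).tolist() for dy,dz in ((-.022,0),(.022,0),(0,.027),(0,.0015))])
b=np.array([.4874,-.2461]);u=np.array([.9925,-.1224]);go((*(b+u*.058),.2385),83)
E
```

```text
red 186 204 206 233
[[187.2, 219.0], [201.0, 210.8], [192.6, 207.4], [194.1, 214.5]]
yang 83.07 pos [ 0.4382 -0.2399  0.2392] rows [-0.5381, -0.0017, 0.0043, 0.0008]
```

The red loop sits where predicted and in line with the rod. I insert it, lower it, release and rise.

{"api": "play_rows", "payload": {
  "commands": [
    [-0.04,0,0,0],
    [-0.09,0,0,0],
    [-0.15,0,0,0],
    [-0.21,0,0,0],
    [-0.28,0,0,0],
    [-0.35,0,0,0],
    [-0.42,0,0,0],
    [-0.48,0,0,0],
    [-0.52,0,0,0],
    [-0.54,0,0,0]
  ]
}}

```text
t: 22.3
tool_pos: [0.5458, -0.2528, 0.2383]
tool_rot: [-0.0, 0.06, 0.998, 0.0]
ft_force: [0.6, -0.1, -1.6]
grip_width: 0.464
gripper_force: 39.8
```

{"api": "play_rows", "payload": {
  "commands": [
    [0,0,0,0],
    [0,0,0.02,0],
    [0,0,0.04,0],
    [0,0,0.055,0],
    [0,0,0.07,0],
    [0,0,0.07,0],
    [0,0,0.07,0]
  ]
}}

```text
t: 23.0
tool_pos: [0.545, -0.2531, 0.2256]
tool_rot: [0.001, 0.061, 0.998, -0.0]
ft_force: [-2.0, 0.0, 6.4]
grip_width: 0.461
gripper_force: 39.9
```

{"api": "play_rows", "payload": {
  "commands": [
    [0,0,0,0],
    [0,0,0,0],
    [0,0,0,0],
    [0,0,0,0]
  ],
  "jaw": 0.65
}}

```text
t: 23.4
tool_pos: [0.545, -0.2528, 0.2244]
tool_rot: [-0.0, 0.061, 0.998, 0.0]
ft_force: [0.7, 0.4, -0.3]
grip_width: 0.646
gripper_force: 0.0
```

{"api": "play_rows", "payload": {
  "commands": [
    [0,0,-0.05,0],
    [0,0,-0.15,0],
    [0,0,-0.3,0],
    [0,0,-0.5,0],
    [0,0,-0.66,0],
    [0,0,-0.66,0]
  ]
}}

```text
t: 24.0
tool_pos: [0.5458, -0.2532, 0.3619]
tool_rot: [0.004, 0.06, 0.998, -0.002]
ft_force: [-0.1, -0.0, -0.9]
grip_width: 0.646
gripper_force: 0.0
```

```bash
python3 - <<'E'
from h import *
S={n:np.ascontiguousarray(r.camera(n)[:,:,::-1]) for n in('scene','side')}
b=np.array([.4874,-.2461]);u=np.array([.9925,-.1224])
for n,im in S.items():
    cv2.imwrite(f'pics/{n}12.png',im);H=cv2.cvtColor(im,cv2.COLOR_BGR2HSV);h=H[...,0]
    for c,M,k in(('red',(h>172)|(h<5),.058),('blue',(h>105)&(h<125),.102)):
        q=proj(n,(*(b+u*k),.2435));x0,y0=int(q[0])-12,int(q[1])-20
        ys,xs=np.nonzero((M&(H[...,1]>130)&(H[...,2]>50))[y0:y0+40,x0:x0+24]);print(n,c,np.round(q),len(xs),xs.mean()+x0,ys.mean()+y0)
go((.585,.2305,.36),88.5);print(r.get_state()['t'])
E
```

```text
scene red [216. 243.] 125 214.12 242.128
scene blue [225. 254.] 124 224.40322580645162 257.55645161290323
side red [318. 244.] 216 318.22222222222223 246.50462962962962
side blue [335. 241.] 179 335.2513966480447 242.8659217877095
yang 83.06 pos [ 0.5449 -0.2528  0.3574] rows [0.0931, 2.4228, -0.0143, -0.0605]
24.1
```

Both utensils hang on the spare rod. Now the skimmer.

{"api": "play_rows", "payload": {
  "commands": [
    [0.01,0.08,0,0],
    [0.02,0.24,0,0],
    [0.03,0.44,0,0],
    [0.04,0.64,0,0],
    [0.05,0.84,0,0],
    [0.05,1,0,0]
  ]
}}

```text
t: 24.7
tool_pos: [0.5584, -0.05, 0.3557]
tool_rot: [-0.001, 0.06, 0.998, 0.0]
ft_force: [0.3, -0.3, 0.7]
grip_width: 0.65
gripper_force: 0.0
```

{"api": "play_rows", "payload": {
  "commands": [
    [0.01,0.2,0,-0.01],
    [0.02,0.4,0,-0.02],
    [0.03,0.6,0,-0.04],
    [0.04,0.8,0,-0.06],
    [0.04,0.95,0,-0.06],
    [0.04,1,0,-0.06]
  ]
}}

```text
t: 25.3
tool_pos: [0.5745, 0.1497, 0.3554]
tool_rot: [-0.001, 0.012, 1.0, 0.0]
ft_force: [-0.1, -0.8, 0.1]
grip_width: 0.651
gripper_force: 0.0
```

{"api": "play_rows", "payload": {
  "commands": [
    [0,0.15,0,0],
    [0,0.28,0,0],
    [0,0.36,0,0],
    [0,0.38,0,0],
    [0,0.38,0,0]
  ]
}}

```text
t: 25.8
tool_pos: [0.5773, 0.2223, 0.3562]
tool_rot: [-0.0, 0.013, 1.0, -0.0]
ft_force: [-0.4, -0.5, 0.4]
grip_width: 0.653
gripper_force: 0.0
```

```bash
python3 - <<'E'
from h import *
wb('w13',(4,170,90),(14,255,255),(200,350,180,325))
S={n:np.ascontiguousarray(r.camera(n)[:,:,::-1]) for n in('scene','side')}
go((.592,.2305,.2245),89);print(r.get_state()['t'])
E
```

```text
blob 260 311 202 235 area 465
    [0.5902 0.207  0.2435] [0.5696 0.2089 0.265 ]
    [0.5915 0.253  0.2435] [0.5707 0.2508 0.265 ]
blob 310 314 324 324 area 5
    [0.7052 0.2532 0.2435] [0.6897 0.251  0.265 ]
    [0.7054 0.2574 0.2435] [0.6899 0.2549 0.265 ]
blob 302 304 235 235 area 3
    [0.607  0.2447 0.2435] [0.5992 0.2432 0.265 ]
    [0.607  0.2466 0.2435] [0.5992 0.2449 0.265 ]
yang 88.4 pos [0.5776 0.2214 0.3567] rows [-0.0709, 0.0475, 0.6608, -0.0066]
25.95
```

{"api": "play_rows", "payload": {
  "commands": [
    [-0.068,0.045,0,-0.007],
    [-0.068,0.045,0.2,-0.007],
    [-0.068,0.045,0.4,-0.007],
    [-0.068,0.045,0.55,-0.007],
    [-0.068,0.045,0.66,-0.007],
    [-0.068,0.045,0.66,-0.007]
  ]
}}

```text
t: 26.55
tool_pos: [0.5904, 0.2298, 0.2219]
tool_rot: [-0.002, 0.009, 1.0, -0.001]
ft_force: [0.1, -0.8, 0.4]
grip_width: 0.648
gripper_force: 0.0
```

{"api": "play_rows", "payload": {
  "commands": [
    [0,0,0,0],
    [0,0,0,0],
    [0,0,0,0],
    [0,0,0,0],
    [0,0,0,0]
  ],
  "jaw": 0.35,
  "force": 40
}}

```text
t: 27.05
tool_pos: [0.5919, 0.2309, 0.2261]
tool_rot: [0.001, 0.008, 1.0, 0.0]
ft_force: [1.2, -2.6, 6.3]
grip_width: 0.464
gripper_force: 39.9
```

{"api": "play_rows", "payload": {
  "commands": [
    [0,0,-0.02,0],
    [0,0,-0.045,0],
    [0,0,-0.07,0],
    [0,0,-0.07,0],
    [0,0,-0.07,0]
  ]
}}

```text
t: 27.55
tool_pos: [0.5913, 0.2311, 0.2387]
tool_rot: [0.0, 0.008, 1.0, 0.0]
ft_force: [0.1, 0.9, -0.7]
grip_width: 0.462
gripper_force: 39.8
```

{"api": "play_rows", "payload": {
  "commands": [
    [0.03,0,0,0],
    [0.08,0,0,0],
    [0.15,0.002,0,0],
    [0.22,0.005,0,0],
    [0.29,0.007,0,0],
    [0.36,0.01,0,0],
    [0.43,0.012,0,0],
    [0.5,0.014,0,0],
    [0.57,0.016,0,0],
    [0.64,0.016,0,0]
  ]
}}

```text
t: 28.55
tool_pos: [0.4622, 0.2363, 0.2387]
tool_rot: [0.0, 0.008, 1.0, 0.0]
ft_force: [-1.1, 0.5, -1.5]
grip_width: 0.462
gripper_force: 39.8
```

{"api": "play_rows", "payload": {
  "commands": [
    [0.05,0,0,0],
    [0.09,0,0,0],
    [0.12,0,0,0],
    [0.13,0,-0.05,0],
    [0.13,0,-0.13,0],
    [0.13,0,-0.22,0],
    [0.13,0,-0.3,0],
    [0.13,0,-0.36,0],
    [0.13,0,-0.4,0],
    [0.13,0,-0.4,0]
  ]
}}

```text
t: 29.55
tool_pos: [0.4377, 0.2368, 0.3196]
tool_rot: [0.001, 0.008, 1.0, 0.0]
ft_force: [-1.0, 0.1, -2.1]
grip_width: 0.462
gripper_force: 39.8
```

```bash
python3 - <<'E'
from h import *
s=r.get_state();print(s['t'],s['ft_force'],s['grip_width'])
# pot rim circle in wrist view w1 earlier said x~.466-.471, y~.0145 ; refit from current wrist
m=r.camera_model('wrist');np.savez('w14.npz',K=m['K'],E=m['extrinsics']);im=r.camera('wrist')[:,:,::-1];cv2.imwrite('pics/w14.png',im)
w=cv2.imread('pics/w1.png');M=cv2.inRange(w,(235,235,235),(255,255,255));M[:,:60]=0;M[:,165:]=0;M[:130]=0;M[240:]=0
ys,xs=np.nonzero(M);P=np.array([wr((x,y),.105)[:2] for x,y in zip(xs,ys)])
def fit(P):
    A=np.c_[2*P,np.ones(len(P))];c=np.linalg.lstsq(A,(P**2).sum(1),rcond=None)[0];return c[:2],np.sqrt(c[2]+c[:2]@c[:2])
# keep points near the rim circle
c,R=np.array([.468,.012]),.060
for _ in range(6):
    d=abs(np.hypot(*(P-c).T)-.060);k=d<.006;c,R=fit(P[k])
print('pot',c,R,k.sum());go((.468+.02,c[1],.318),90)
E
```

```text
29.55 [-0.9849096   0.09268289 -2.07164479] 0.46165856287093376
pot [0.46799771 0.00996073] 0.058824335509990715 472
yang 89.08 pos [0.4375 0.2367 0.3187] rows [-0.2707, -1.1294, 0.0033, -0.0102]
```

The skimmer is clear of the hook; the pot centre is at (0.468, 0.010). I carry it over the pot.

{"api": "play_rows", "payload": {
  "commands": [
    [-0.01,-0.03,0,0],
    [-0.03,-0.08,0,0],
    [-0.06,-0.15,0,0],
    [-0.1,-0.24,0,-0.01],
    [-0.14,-0.34,0,-0.01],
    [-0.18,-0.45,0,-0.01],
    [-0.22,-0.56,0,-0.01],
    [-0.25,-0.67,0,-0.01],
    [-0.28,-0.78,0,-0.01],
    [-0.296,-0.88,0,-0.01]
  ]
}}

```text
t: 30.6
tool_pos: [0.4941, 0.0579, 0.3181]
tool_rot: [-0.0, 0.0, 1.0, -0.0]
ft_force: [0.3, 0.2, -1.6]
grip_width: 0.461
gripper_force: 39.8
```

{"api": "play_rows", "payload": {
  "commands": [
    [0,-0.09,0,0],
    [0,-0.16,0,0],
    [0,-0.21,0,0],
    [0,-0.24,0,0],
    [0,-0.25,0,0],
    [0,-0.25,0,0],
    [0,-0.25,0,0]
  ]
}}

```text
t: 31.3
tool_pos: [0.4938, 0.0102, 0.3186]
tool_rot: [0.0, -0.0, 1.0, 0.0]
ft_force: [-0.9, -0.3, -0.9]
grip_width: 0.462
gripper_force: 39.8
```

```bash
python3 - <<'E'
from h import *
m=r.camera_model('wrist');np.savez('w15.npz',K=m['K'],E=m['extrinsics']);im=np.ascontiguousarray(r.camera('wrist')[:,:,::-1])
S={n:np.ascontiguousarray(r.camera(n)[:,:,::-1]) for n in('scene','side')}
f=lambda I:cv2.resize(np.ascontiguousarray(I),(400,300),interpolation=cv2.INTER_CUBIC)
s=r.get_state();p=s['tool_pos']
for n,I in S.items():
    for X in ((p[0],p[1],p[2]+.019-.163),(.468,.010,.105),(p[0],p[1],.105)):
        q=proj(n,X);cv2.circle(I,(int(round(q[0])),int(round(q[1]))),1,(0,255,0),-1)
o=np.zeros((600,800,3),np.uint8);o[:300,:400]=f(im);o[300:,:400]=f(S['scene'][165:270,215:355]);o[300:,400:]=f(S['side'][180:285,185:325]);cv2.imwrite('pics/c15.png',o)
go((.493,.010,.160),89.9);print(s['t'],s['ft_force'])
E
```

```text
yang 90.02 pos [0.4938 0.0102 0.3186] rows [0.004, -0.001, 0.7932, 0.0014]
31.45 [-0.06799858  0.14436413 -0.7679844 ]
```

View pics/c15.png

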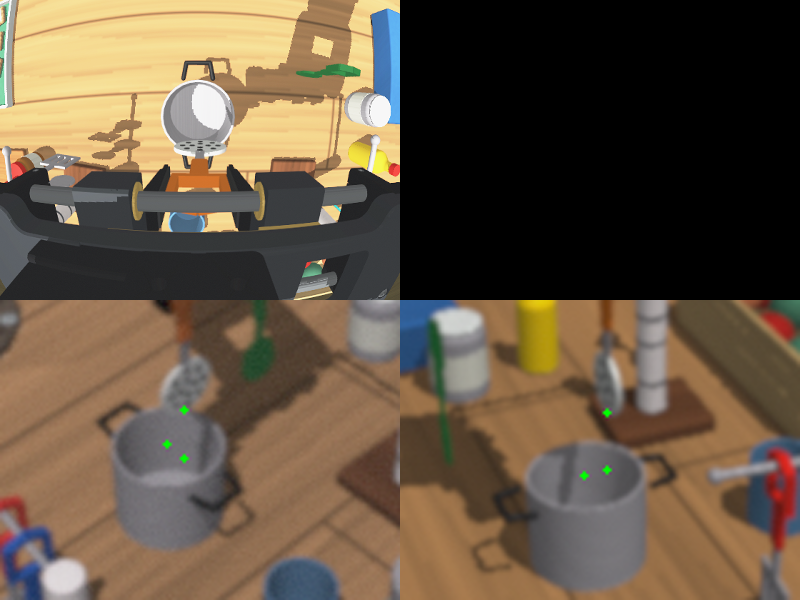

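The picture shows the skimmer upright above the pot: its predicted tip (scene crop (184,410), side crop (607,412)) matches, and the pot-centre mark sits mid-rim. The spoon and turner hang on the spare rod. I lower it.

{"api": "play_rows", "payload": {
  "commands": [
    [0,0,0.05,0],
    [0,0,0.15,0],
    [0,0,0.26,0],
    [0,0,0.37,0],
    [0,0,0.48,0],
    [0,0,0.58,0],
    [0,0,0.67,0],
    [0,0,0.74,0],
    [0,0,0.79,0],
    [0,0,0.79,0]
  ]
}}

```text
t: 32.45
tool_pos: [0.4932, 0.0099, 0.1593]
tool_rot: [-0.001, 0.0, 1.0, 0.0]
ft_force: [-0.3, -0.2, -0.6]
grip_width: 0.46
gripper_force: 39.8
```

{"api": "play_rows", "payload": {
  "commands": [
    [0,0,0,0],
    [0,0,0.01,0],
    [0,0,0.02,0],
    [0,0,0.03,0],
    [0,0,0.04,0],
    [0,0,0.04,0]
  ],
  "force": 12
}}

```text
t: 33.05
tool_pos: [0.4937, 0.0098, 0.1524]
tool_rot: [-0.0, 0.0, 1.0, 0.0]
ft_force: [-0.6, -0.4, -1.2]
grip_width: 0.466
gripper_force: 11.9
```

{"api": "play_rows", "payload": {
  "commands": [
    [0,0,0.005,0],
    [0,0,0.01,0],
    [0,0,0.015,0],
    [0,0,0.015,0],
    [0,0,0.015,0]
  ]
}}

```text
t: 33.55
tool_pos: [0.4944, 0.0099, 0.1502]
tool_rot: [0.001, 0.0, 1.0, 0.0]
ft_force: [-0.1, 1.2, 5.8]
grip_width: 0.462
gripper_force: 12.0
```

The disc touches the bottom (+5.8 N). I lean the handle toward the +x wall.

{"api": "play_rows", "payload": {
  "commands": [
    [-0.02,0,0,0],
    [-0.04,0,0.001,0],
    [-0.06,0,0.002,0],
    [-0.08,0,0.004,0],
    [-0.1,0,0.006,0],
    [-0.12,0,0.009,0],
    [-0.12,0,0.009,0]
  ]
}}

```text
t: 34.25
tool_pos: [0.5186, 0.0099, 0.1479]
tool_rot: [0.0, 0.0, 1.0, 0.0]
ft_force: [0.2, 1.9, 6.6]
grip_width: 0.466
gripper_force: 12.0
```

```bash
cat > look.py <<'E'
from h import *
S={n:np.ascontiguousarray(r.camera(n)[:,:,::-1]) for n in('scene','side')}
p={}
for n,I in S.items():
    cv2.imwrite(f'pics/{n}_l{int(r.get_state()["t"]*100)}.png',I);H=cv2.cvtColor(I,cv2.COLOR_BGR2HSV);q=proj(n,(.51,.01,.14));x0,y0=int(q[0])-40,int(q[1])-45
    M=cv2.inRange(H,(4,150,60),(15,255,255))[y0:y0+70,x0:x0+80];nn,l,st,c=cv2.connectedComponentsWithStats(M)
    i=1+np.argmax(st[1:,4]);ys,xs=np.nonzero(l==i);t=np.argmin(ys);b=np.argmax(ys)
    p[n]=[(xs[ys==ys.min()].mean()+x0,ys.min()+y0),(xs[ys==ys.max()].mean()+x0,ys.max()+y0)];print(n,st[i],p[n])
for k in (0,1):print(('top','bottom')[k],tri(p['scene'][k],p['side'][k]))
for n in S:print(n,'rim',proj(n,(.468,.01,.105)))
s=r.get_state();print(s['t'],s['tool_pos'],s['ft_force'])
E
python3 look.py
```

```text
scene [40 33 11 21 75] [(np.float64(290.0), np.int64(202)), (np.float64(283.0), np.int64(222))]
side [ 38  28   8  29 114] [(np.float64(262.5), np.int64(211)), (np.float64(263.0), np.int64(239))]
top (array([0.52042433, 0.03149073, 0.18363003]), np.float64(0.001350838776902401))
bottom (array([0.51037307, 0.01068536, 0.10297515]), np.float64(0.004483635084897942))
scene rim [273.25382149 215.36486654]
side rim [249.34911583 241.24615916]
34.35 [0.51830479 0.00987053 0.14800241] [0.68074207 2.29523126 6.00065357]
```

The handle leans as intended (about 8° toward +x). A little more, then release.

{"api": "play_rows", "payload": {
  "commands": [
    [-0.02,0,0.004,0],
    [-0.04,0,0.008,0],
    [-0.06,0,0.012,0],
    [-0.07,0,0.014,0],
    [-0.07,0,0.014,0]
  ],
  "force": 8
}}

```text
t: 34.85
tool_pos: [0.5321, 0.0097, 0.145]
tool_rot: [0.0, 0.0, 1.0, 0.0]
ft_force: [1.9, 1.1, 5.4]
grip_width: 0.464
gripper_force: 8.0
```

```bash
python3 look.py
```

```text
scene [42 36 12 20 88] [(np.float64(293.5), np.int64(205)), (np.float64(285.0), np.int64(224))]
side [ 42  28   6  28 126] [(np.float64(267.5), np.int64(211)), (np.float64(265.5), np.int64(238))]
top (array([0.53555062, 0.03082024, 0.18109734]), np.float64(0.00024914336057911443))
bottom (array([0.51939764, 0.01091475, 0.10259222]), np.float64(0.0017779085658243708))
scene rim [273.25382149 215.36486654]
side rim [249.34911583 241.24615916]
34.95 [0.53192251 0.00974183 0.14504008] [0.86918136 1.56747641 4.85753062]
```

{"api": "play_rows", "payload": {
  "commands": [
    [0,0,0,0],
    [0,0,0,0],
    [0,0,0,0],
    [0,0,0,0],
    [0,0,0,0],
    [0,0,0,0]
  ],
  "jaw": 0.7
}}

```text
t: 35.55
tool_pos: [0.5318, 0.0098, 0.145]
tool_rot: [-0.0, 0.0, 1.0, 0.0]
ft_force: [0.2, -0.1, -0.6]
grip_width: 0.696
gripper_force: 0.0
```

```bash
python3 look.py
```

```text
scene [ 40  36  14  20 108] [(np.float64(293.5), np.int64(205)), (np.float64(285.0), np.int64(224))]
side [ 42  29   7  27 132] [(np.float64(267.5), np.int64(212)), (np.float64(266.0), np.int64(238))]
top (array([0.53491879, 0.03112275, 0.17882753]), np.float64(0.002686129587914645))
bottom (array([0.52032416, 0.00989776, 0.1034006 ]), np.float64(0.0026446704263029426))
scene rim [273.25382149 215.36486654]
side rim [249.34911583 241.24615916]
35.65 [0.53179443 0.00974774 0.14501189] [ 0.27974513  0.85014546 -0.21080881]
```

The skimmer leans on the rim unchanged after release. I rise clear.

{"api": "play_rows", "payload": {
  "commands": [
    [0,0,-0.04,0],
    [0,0,-0.1,0],
    [0,0,-0.2,0],
    [0,0,-0.35,0],
    [0,0,-0.5,0],
    [0,0,-0.7,0],
    [0,0,-0.9,0],
    [0,0,-1,0],
    [0,0,-1,0],
    [0,0,-1,0]
  ]
}}

```text
t: 36.65
tool_pos: [0.5315, 0.0098, 0.3454]
tool_rot: [0.0, 0.0, 1.0, 0.0]
ft_force: [-0.2, 0.0, -0.9]
grip_width: 0.7
gripper_force: 0.0
```

```bash
python3 look.py; python3 - <<'E'
from h import *
b=np.array([.4874,-.2461]);u=np.array([.9925,-.1224])
for n in('scene','side'):
    im=np.ascontiguousarray(r.camera(n)[:,:,::-1]);H=cv2.cvtColor(im,cv2.COLOR_BGR2HSV);h=H[...,0]
    for c,M,k in(('red',(h>172)|(h<5),.058),('blue',(h>105)&(h<125),.102)):
        q=proj(n,(*(b+u*k),.2435));x0,y0=int(q[0])-12,int(q[1])-20
        ys,xs=np.nonzero((M&(H[...,1]>130)&(H[...,2]>50))[y0:y0+40,x0:x0+24]);print(n,c,np.round(q),len(xs),xs.mean()+x0,ys.mean()+y0)
    q=proj(n,(.468,.01,.05));a=cv2.imread(f'pics/{n}0.png');d=cv2.absdiff(a,im)[int(q[1]):int(q[1])+25,int(q[0])-30:int(q[0])+30];print('pot diff',d.mean())
E
```

```text
scene [41 36 13 19 97] [(np.float64(292.5), np.int64(205)), (np.float64(285.5), np.int64(223))]
side [ 41  28  15  29 234] [(np.float64(270.0), np.int64(211)), (np.float64(266.0), np.int64(239))]
top (array([0.5390245 , 0.02276064, 0.18638666]), np.float64(0.0037766538629445735))
bottom (array([0.51939549, 0.01197771, 0.10158361]), np.float64(0.008393481559711265))
scene rim [273.25382149 215.36486654]
side rim [249.34911583 241.24615916]
36.75 [0.53134083 0.00981564 0.34417526] [ 0.99387818 -0.14991483  0.02292219]
scene red [216. 243.] 122 214.08196721311475 242.0737704918033
scene blue [225. 254.] 119 223.87394957983193 257.9159663865546
pot diff 6.8886666666666665
side red [318. 244.] 215 318.2279069767442 246.54883720930232
side blue [335. 241.] 179 335.2290502793296 242.91061452513966
pot diff 4.156
```

All in place and the gripper is clear, so I hand in.

```bash
python3 -c "
from workcell import r
print(r.close_job())"
```

```text
the job is handed in; nothing more can be done
None
```

The job is handed in (no verdict was returned): the spoon and turner hang on the spare hook, and the skimmer rests disc-down on the pot floor, leaning on the rim and released, at about 37 s of the 72 s allowed.

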